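# Feel along the rim of a ring mould for burrs

### The job

Check the ring mould's rim for burrs: with the fingers shut, set the fingertips lightly on top of the rim at the clamp, run them along the rim round the half without the carrying handle, and lift off only when you reach the hinge, so that it is one unbroken stroke. Press just enough that the sprung deck sinks a few millimetres all the way, never down to its stops; do not lift the mould, do not disturb the things standing in and around it, and finish with the hand clear.

Things in the scene. Friction and masses are not known exactly. Their poses are not given: they have to be found in the camera images.
- shaker: split ring mould, bare aluminium open ring: outside diameter 220 mm, wall 14 mm, 75 mm high, bolted on the 230 mm square deck of a low grey vibrating table, which may stand turned any way. Origin: under the ring's centre, 4 mm above the bench (it stands on a thin mat). +x points to the clamp, -x to the hinge, +y to the carrying handle; all three stick out of the ring, 17 mm or more below the rim.
- deck (a joint): how far the sprung deck with the mould has been pushed straight down, in m: 0 at rest (within 0.5 mm), lower stop at 0.012. Soft springs: about 0.9 N per mm anywhere on the rim (5 mm down takes about 4.5 N); it does not tip, and rises again when let go. Pulled up it reads negative.
- rim_centre (a point): on the mould's axis at rim height (169 mm above the bench at rest); same axes as the mould; sinks with the deck.
- rim_start (a point): top face of the rim (flat, level, 14 mm wide), mid-wall, 103 mm from the axis, at the clamp (two flat flanges side by side with a cross bolt and wing nut, sticking 36 mm out of the wall): start of the path
- rim_quarter (a point): on the top of the rim, mid-wall, 45 degrees from the clamp, on the bare half (the half without the handle)
- rim_middle (a point): top of the rim, mid-wall, 90 degrees from the clamp: the middle of the bare half, opposite the handle (a steel bail 90 mm wide, sticking out 35 mm)
- rim_threequarter (a point): on the top of the rim, mid-wall, 135 degrees from the clamp, on the bare half
- rim_end (a point): top of the rim, mid-wall, 180 degrees from the clamp, at the hinge (one dark round upright knuckle, 26 mm across): end of the path
- tin: bystander: small round open aluminium tin, 56 mm across, 30 mm high, standing on the deck inside the ring; origin: centre of its underside
- stopper: bystander: black rubber stopper, 28 mm across, 30 mm high, standing on the deck inside the ring; origin: centre of its underside
- cube: bystander: steel cube of 40 mm on the thin black mat; origin: centre of its underside
- prism: bystander: blue prism mould, 160 x 45 x 45 mm, lying on the thin black mat; origin: centre of its underside
- jar: bystander: closed jar, 60 mm across, 90 mm high, on the thin black mat; origin: centre of its underside
- brush: bystander: hand brush lying on the thin black mat; origin: centre of its underside
- beaker: bystander: white plastic beaker, 70 mm across, 85 mm high, on the thin black mat; origin: centre of its underside

How it is judged:
On the way, in this order (a step that is already met when the one before it is completed fails the run):
1. the fingertips press lightly on the rim at the clamp (horizontal distance between the grasp point and rim_start below 0.024 m and value of joint deck above 0.001 m and contact force between the fingers and shaker above 0.3 N), for 0.1 s.
2. they pass a quarter of the way along the bare half of the rim (horizontal distance between the grasp point and rim_quarter below 0.024 m and value of joint deck above 0.001 m and contact force between the fingers and shaker above 0.3 N), for 0.1 s.
3. they pass the middle of the bare half (horizontal distance between the grasp point and rim_middle below 0.024 m and value of joint deck above 0.001 m and contact force between the fingers and shaker above 0.3 N), for 0.1 s.
4. they pass three quarters of the way (horizontal distance between the grasp point and rim_threequarter below 0.024 m and value of joint deck above 0.001 m and contact force between the fingers and shaker above 0.3 N), for 0.1 s.
5. they reach the rim at the hinge, still in contact (horizontal distance between the grasp point and rim_end below 0.024 m and value of joint deck above 0.001 m and contact force between the fingers and shaker above 0.3 N), for 0.1 s.
At the end, for the whole second after the job is handed in: After the stroke the hand is off the mould, the deck has risen to its rest height (within 1.5 mm) and every bystander is within 30 mm of where it stood (value of joint deck between -0.0015 and 0.0015 m and velocity of joint deck below 0.01 m/s and contact force between the fingers and shaker below 0.1 N and distance of each of tin, stopper, cube, prism, jar, brush, beaker from where it was at the start of the episode below 0.03 m); the robot touches nothing.
It fails at once if the deck is pushed down to its stops (more than 11 mm) (value of joint deck above 0.011 m).
It fails at once if the mould is lifted or pulled up (deck more than 4 mm above rest) (value of joint deck below -0.004 m).
It fails at once if the stroke is broken: the fingertips are low over the bare half of the rim, away from its two ends, without pressing it (grasp point less than 45 mm above the rim, deck down less than 0.7 mm) (y of the grasp point in the frame of rim_centre below -0.05 m and z of the grasp point in the frame of rim_centre below 0.045 m and horizontal distance between the grasp point and rim_centre between 0.075 and 0.13 m and value of joint deck below 0.0007 m).
It fails at once if a bystander is pushed, lifted or carried more than 30 mm (distance of any of tin, stopper, cube, prism, jar, brush, beaker from where it was at the start of the episode above 0.03 m).
It also fails if it takes over 51 s, if anything falls off the work surface, if the arm or the gripper's body presses on something with over 40 N, if the wrist force passes 120 N, or if a joint passes its speed limit or range.

### The arm

A 7-joint arm with a two-finger parallel gripper is mounted at the origin on the work surface. World frame = base frame: x ahead of the robot, y to its left, z up, the work surface at z = 0. Lengths are in m, angles in rad, forces in N, time in s.
With the tool pointing down it reaches from about 0.4 to 0.85 m from the base axis. Payload 10.4 kg.
Tool frame: the origin (TCP) lies at the very end of the fingers, on their centre line; the grasp point (between the pads) lies 19 mm behind it; z points along the fingers, y is the line along which they close (so a half turn about z gives the same grasp; the last joint's range is limited). The gripper opens to 85 mm and grips with 20 to 120 N. Pads are 22 mm wide; open, the fingers measure 114 mm over their backs; the gripper's body (76 mm by 85 mm) begins 54 mm behind the grasp point. The pads swing forward as they close: fully open they stand 13 mm farther back than shut.
Start: joints at [1.317, 0.332, -0.065, 1.46, 0.022, 1.35, -0.088], TCP at [0.143, -0.608, 0.231] pointing down, gripper open.
Joint ranges: [-2.6, 2.6], [-0.5, 2.12], [-1.47, 1.34], [0.16, 2.42], [-1.27, 4.41], [0.06, 2.06], [-2.6, 2.6]. Speed limits (rad/s): [2.22, 2.22, 2.79, 2.79, 3.14, 3.14, 3.14].

### API

Orientations are given as a unit quaternion [x, y, z, w].
In Python, from workcell import * gives the robot as it stands.
- The arm moves only by the tool step_arm, never from a script. Its argument "commands" is one flat list of numbers, 7 for each row, row after row: the finger opening in mm, from 0 to 85.4, then the shift along the world's x, y, z as a fraction of full scale, then the turn, a rotation vector about the world's x, y, z as a fraction of full scale. A call has exactly 10 rows; each row is the pose to reach, as a shift and turn from the pose commanded when the call began, turning the shorter way round; what a row does not reach only later rows make up. Full scale, the value 1, is 0.6 m for a shift and pi rad for a turn. A row lasts 1/8 s, in which the tool goes at most 62.5 mm and 10.7 degrees, less where a joint would pass 70% of its speed; a pose out of reach is approached as far as the arm can. A call with a number of a shift or a turn outside -1 to 1 is refused whole. A call with a gripper value outside its range is refused whole. The fingers move at their own pace and stop on an object; "squeeze" is the grip in N (left out, the last holds). Time passes only in rows, so rows that repeat a pose let the fingers close, or fill a call up. It gives the time, the measured TCP pose, the force, the opening and the grip force at its end, in the units of the state.
- get_obs(): the state, without advancing time (a new reading comes with each control period).
- camera(name): name is "scene" or "top" or "wrist"; returns the picture (384x512x3 uint8, red, green, blue); there is no depth.
- camera_params(name): a dict with "mtx" (3x3 intrinsics, pixels), "dist" ([k1, k2, p1, p2, k3] as OpenCV has them; the pictures are not rectified), "extrinsics" (4x4, takes a point from world to camera coordinates); the wrist camera has in their place "tool_from_camera" (4x4, takes a point from camera to tool coordinates, whose origin is the TCP and whose axes are the flange's). Camera axes: x right, y down, z forward; pixel columns grow to the right and rows downward; lengths in m; the calibration is good to about 2 mm. A picture is of the moment at which its call begins: read the wrist's pose just before it. camera_params takes no time and is no camera call.
- hand_in(): hands the job in; it is judged then, once.
The state is a dict: "clock": time; "joint_pos": joint angles; "joint_velocities": joint speeds; "tau": joint torques, N m; "position": TCP position; "ee_rot": TCP orientation; "ft_force": force on the tool from outside, world axes, zero at the start; "torque": the same for the moment, N m; "grip_width": opening from 0.0 (shut) to 1.0 (fully open); "grasp_force": force on a finger pad.
Only numpy, scipy, OpenCV 4.12 (cv2) and the standard library are available. Lean on these libraries where they do the work, as an engineer would, in place of code of your own. Each camera call takes 0.05 s, during which the arm holds its last target. There are 200 camera calls.

## Working session

There is one attempt and no reset: what is moved stays moved. The work goes in short steps, Python scripts to look and compute and a tool call to move; the robot and the scene stay as the last step left them, time stands still between calls to the robot, and variables do not carry over. Pictures are saved under pics/ and viewed, at most 10 in all, crops included, and the job is handed in when it is done.

Besides the shell and the picture viewer there is one more tool, called after ">>>" as name(argument=value, ...), one argument or row to a line, values as JSON. step_arm: Moves the arm, as the interface text tells. Its arguments: {"type":"object","properties":{"commands":{"type":"array","items":{"type":"number"}},"squeeze":{"type":"number"}},"required":["commands"]}

```bash
mkdir -p pics; python3 - <<'E'
from workcell import *
import cv2,numpy as np
o=get_obs();print({k:np.round(v,3) for k,v in o.items()})
for n in("scene","top"):
    cv2.imwrite(f"pics/{n}0.png",cv2.cvtColor(camera(n),cv2.COLOR_RGB2BGR))
    p=camera_params(n);print(np.round(p["extrinsics"],3).tolist(),np.round(p["mtx"],1).tolist(),p["dist"])
print(camera_params("wrist"))
E
```

```text
{'clock': np.float64(0.0), 'joint_pos': array([ 1.317,  0.333, -0.065,  1.461,  0.022,  1.35 , -0.088]), 'joint_velocities': array([-0.   ,  0.001, -0.001,  0.   ,  0.   , -0.001, -0.   ]), 'tau': array([-0.0000e+00, -6.2545e+01,  4.9000e-02, -3.9160e+01,  1.6000e-02,
        1.0000e-02,  0.0000e+00]), 'position': array([ 0.143, -0.608,  0.231]), 'ee_rot': array([ 0.993,  0.115, -0.   , -0.001]), 'ft_force': array([-1.087, -0.048,  0.883]), 'torque': array([ 0.007, -0.   ,  0.013]), 'grasp_force': np.float64(0.0), 'grip_width': np.float64(1.002)}
[[0.885, 0.466, -0.011, -0.574], [0.301, -0.588, -0.75, -0.082], [-0.356, 0.661, -0.661, 1.155], [0.0, 0.0, 0.0, 1.0]] [[347.2, 0.0, 253.9], [0.0, 347.2, 194.6], [0.0, 0.0, 1.0]] [-0.06551614  0.          0.          0.          0.        ]
[[-0.018, -1.0, 0.012, 0.052], [-0.993, 0.016, -0.119, 0.632], [0.119, -0.014, -0.993, 1.032], [0.0, 0.0, 0.0, 1.0]] [[478.7, 0.0, 256.8], [0.0, 478.7, 196.0], [0.0, 0.0, 1.0]] [-0.07973994  0.          0.          0.          0.        ]
{'mtx': array([[301.30094051,   0.        , 249.78159682],
       [  0.        , 301.30094051, 190.33653056],
       [  0.        ,   0.        ,   1.        ]]), 'dist': array([0.01952216, 0.        , 0.        , 0.        , 0.        ]), 'tool_from_camera': array([[ 4.23639004e-04, -9.52473844e-01, -3.04620086e-01,
         7.71885385e-02],
       [ 9.99999282e-01,  7.44971133e-04, -9.38634162e-04,
        -2.47378236e-04],
       [ 1.12095766e-03, -3.04619470e-01,  9.52473476e-01,
        -1.41787653e-01],
       [ 0.00000000e+00,  0.00000000e+00,  0.00000000e+00,
         1.00000000e+00]])}
```

View pics/top0.png

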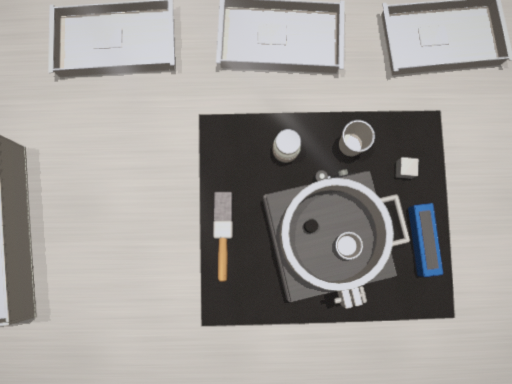

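View pics/scene0.png

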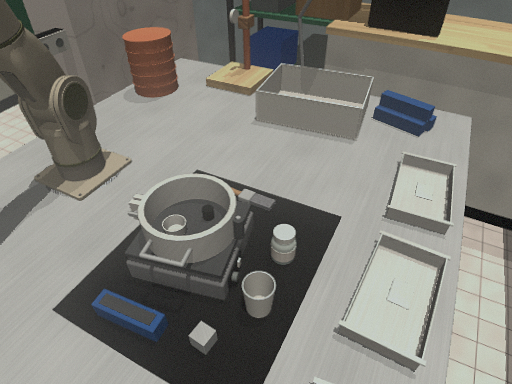

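```bash
cat > h.py <<'E'
from workcell import *
import cv2,numpy as np
def cast(n,uv,z):
    p=camera_params(n);E=p["extrinsics"];R,t=E[:3,:3],E[:3,3]
    q=cv2.undistortPoints(np.float32(uv).reshape(-1,1,2),p["mtx"],p["dist"]).reshape(-1,2)
    d=np.c_[q,np.ones(len(q))]@R; c=-R.T@t
    return c+d*((z-c[2])/d[:,2])[:,None]
def circ(P):
    A=np.c_[2*P[:,:2],np.ones(len(P))];s=np.linalg.lstsq(A,(P[:,:2]**2).sum(1),rcond=None)[0]
    return s[:2],np.sqrt(s[2]+s[0]**2+s[1]**2)
E
python3 - <<'E'
from h import *
im=cv2.imread("pics/top0.png");g=cv2.cvtColor(im,cv2.COLOR_BGR2GRAY)
c=cv2.resize(im[160:320,250:420],None,fx=4.5,fy=3.7*4.5/3.7,interpolation=cv2.INTER_CUBIC)[:600*1+120]
cv2.imwrite("pics/crop.png",cv2.resize(im[165:315,255:420],None,fx=4,fy=4,interpolation=cv2.INTER_CUBIC))
# radial scan from approx centre: outermost bright->dark, inner dark->bright
c0=np.array([337,234.]);out=[];inn=[]
for a in np.radians(np.arange(0,360,3)):
    r=np.arange(38,66,.25);uv=c0+r[:,None]*[np.cos(a),np.sin(a)]
    v=cv2.remap(g,np.float32(uv[:,:1]),np.float32(uv[:,1:]),1).ravel().astype(float)
    m=v>150;
    if m.any():
        i=np.argmax(m); j=i+np.argmin(m[i:]) if not m[i:].all() else -1
        inn.append(uv[i]); 
        if j>0: out.append(uv[j])
for n,P in(("out",out),("in",inn)):
    W=cast("top",P,.169)
    for k in range(4):
        cc,r=circ(W);e=abs(np.hypot(*(W[:,:2]-cc).T)-r);W=W[e<max(.003,2*np.median(e))]
    print(n,cc,r,len(W),np.median(e))
print(cast("top",[[352,298],[402,221],[322,177],[343,173]],.14))
E
```

```text
out [ 0.54122307 -0.11237146] 0.10999307461781538 111 0.00022615788753398147
in [ 0.54102775 -0.11244702] 0.09542789864335734 120 0.0001964150010883084
[[ 0.41312847 -0.14251527  0.14      ]
 [ 0.56437276 -0.25078442  0.14      ]
 [ 0.65708464 -0.09045145  0.14      ]
 [ 0.66470138 -0.13382505  0.14      ]]
```

View pics/crop.png

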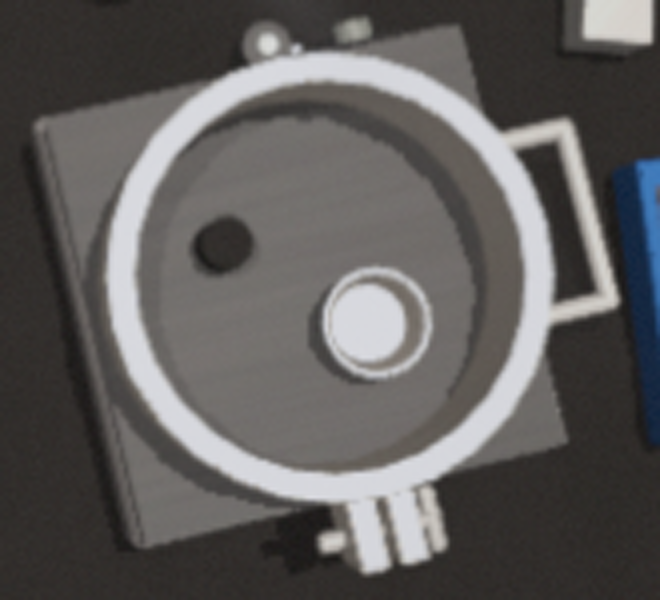

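The top view shows the ring centre at (0.541, -0.112), with the clamp at pixel (352,297), toward the robot. The hinge is at (322,177), the handle at (402,221) on the right, and the bare half on the left (+y). The mould's yaw is about 192°. The scene view agrees, and nothing stands above the rim. I'll move above the start point with the fingers shut.

>>> step_arm(
  commands=[0,0.05,0.079,0.03,0,0,0,0,0.1,0.158,0.05,0,0,0,0,0.15,0.237,0.05,0,0,0,0,0.2,0.316,0.05,0,0,0,0,0.25,0.395,0.05,0,0,0,0,0.3,0.474,0.05,0,0,0,0,0.35,0.553,0.05,0,0,0,0,0.4,0.632,0.05,0,0,0,0,0.45,0.711,0.05,0,0,0,0,0.495,0.79,0.05,0,0,0],
  squeeze=30,
)

```text
clock: 1.35
position: [0.4405, -0.1327, 0.2612]
ee_rot: [0.993, 0.115, -0.0, 0.0]
ft_force: [-0.2, -0.6, -0.1]
grip_width: -0.001
grasp_force: 0.0
```

```bash
python3 - <<'E'
from h import *
from scipy.spatial.transform import Rotation as Ro
o=get_obs();im=cv2.cvtColor(camera("wrist"),cv2.COLOR_RGB2BGR);p=camera_params("wrist")
T=np.eye(4);T[:3,:3]=Ro.from_quat(o["ee_rot"]).as_matrix();T[:3,3]=o["position"]
E=np.linalg.inv(T@p["tool_from_camera"])
a=np.radians(np.arange(192,11,-5))
P=np.c_[.541+.103*np.cos(a),-.1124+.103*np.sin(a),np.full(len(a),.169)]
uv=cv2.projectPoints(P,cv2.Rodrigues(E[:3,:3])[0],E[:3,3],p["mtx"],p["dist"])[0].reshape(-1,2)
for u in uv: cv2.circle(im,tuple(int(x) for x in u),2,(0,0,255),-1)
cv2.imwrite("pics/w1.png",im);print(o["position"],o["ft_force"])
E
```

```text
[ 0.44054572 -0.1327142   0.26122951] [-0.23100506 -0.57149835 -0.08054247]
```

View pics/w1.png

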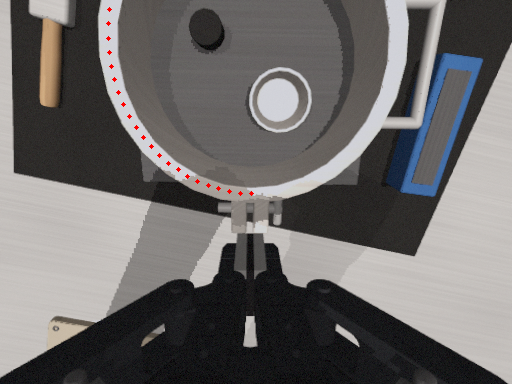

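The wrist view confirms the projected path lies along the middle of the rim wall. It starts at the clamp, at pixel (252,193). Next I'll lower the fingers onto the rim.

>>> step_arm(
  commands=[0,0,0,-0.05,0,0,0,0,0,-0.002,-0.1,0,0,0,0,0,-0.002,-0.13,0,0,0,0,0,-0.002,-0.145,0,0,0,0,0,-0.002,-0.15,0,0,0,0,0,-0.002,-0.154,0,0,0,0,0,-0.002,-0.157,0,0,0,0,0,-0.002,-0.16,0,0,0,0,0,-0.002,-0.162,0,0,0,0,0,-0.002,-0.162,0,0,0],
)

```text
clock: 2.65
position: [0.4404, -0.1358, 0.1645]
ee_rot: [0.993, 0.115, 0.0, 0.0]
ft_force: [2.1, 0.0, 3.8]
grip_width: 0.002
grasp_force: 2.1
```

```bash
python3 - <<'E'
import numpy as np
c=np.array([.541,-.1124])
s=np.array([.440,-.1352])
for a0 in (192,147,102,57):
    a=np.radians(a0-np.arange(1,11)*4.5);P=np.c_[c[0]+.103*np.cos(a),c[1]+.103*np.sin(a)]
    print(np.round((P-s)/.6,3).tolist());s=P[-1]
E
```

```text
[[-0.002, 0.016], [-0.003, 0.029], [-0.003, 0.042], [-0.002, 0.056], [-0.0, 0.069], [0.003, 0.082], [0.007, 0.095], [0.012, 0.108], [0.017, 0.12], [0.024, 0.131]]
[[0.008, 0.011], [0.016, 0.021], [0.026, 0.031], [0.036, 0.04], [0.047, 0.048], [0.058, 0.055], [0.07, 0.061], [0.082, 0.067], [0.095, 0.071], [0.108, 0.074]]
[[0.013, 0.002], [0.027, 0.004], [0.04, 0.004], [0.054, 0.003], [0.067, 0.001], [0.08, -0.002], [0.093, -0.006], [0.106, -0.011], [0.118, -0.017], [0.129, -0.024]]
[[0.011, -0.008], [0.021, -0.016], [0.031, -0.026], [0.04, -0.036], [0.048, -0.047], [0.055, -0.058], [0.061, -0.07], [0.067, -0.082], [0.071, -0.095], [0.074, -0.108]]
```

>>> step_arm(
  commands=[0,-0.002,0.016,0,0,0,0,0,-0.003,0.029,0,0,0,0,0,-0.003,0.042,0,0,0,0,0,-0.002,0.056,0,0,0,0,0,0,0.069,0,0,0,0,0,0.003,0.082,0,0,0,0,0,0.007,0.095,0,0,0,0,0,0.012,0.108,0,0,0,0,0,0.017,0.12,0,0,0,0,0,0.024,0.131,0,0,0],
)

```text
invalid input
```

>>> step_arm(
  commands=[0,-0.002,0.016,0,0,0,0,0,-0.003,0.029,0,0,0,0,0,-0.003,0.042,0,0,0,0,0,-0.002,0.056,0,0,0,0,0,0.0,0.069,0,0,0,0,0,0.003,0.082,0,0,0,0,0,0.007,0.095,0,0,0,0,0,0.012,0.108,0,0,0,0,0,0.017,0.12,0,0,0,0,0,0.024,0.131,0,0,0,0],
  squeeze=30,
)

```text
clock: 3.9
position: [0.4544, -0.0565, 0.164]
ee_rot: [0.993, 0.115, -0.0, -0.0]
ft_force: [-1.3, -2.9, 4.5]
grip_width: -0.002
grasp_force: 2.3
```

The first call was one number short; the retry went through. The force is 4.5 N, so the deck is about 5 mm down. I'll continue the stroke.

>>> step_arm(
  commands=[0,0.008,0.011,0,0,0,0,0,0.016,0.021,0,0,0,0,0,0.026,0.031,0,0,0,0,0,0.036,0.04,0,0,0,0,0,0.047,0.048,0,0,0,0,0,0.058,0.055,0,0,0,0,0,0.07,0.061,0,0,0,0,0,0.082,0.067,0,0,0,0,0,0.095,0.071,0,0,0,0,0,0.108,0.074,0,0,0,0],
)

```text
clock: 5.15
position: [0.5197, -0.0124, 0.1641]
ee_rot: [0.993, 0.115, -0.0, -0.0]
ft_force: [-4.3, 0.4, 5.1]
grip_width: -0.0
grasp_force: 2.3
```

>>> step_arm(
  commands=[0,0.013,0.002,0,0,0,0,0,0.027,0.004,0,0,0,0,0,0.04,0.004,0,0,0,0,0,0.054,0.003,0,0,0,0,0,0.067,0.001,0,0,0,0,0,0.08,-0.002,0,0,0,0,0,0.093,-0.006,0,0,0,0,0,0.106,-0.011,0,0,0,0,0,0.118,-0.017,0,0,0,0,0,0.129,-0.024,0,0,0,0],
)

```text
clock: 6.4
position: [0.5971, -0.0271, 0.1642]
ee_rot: [0.993, 0.115, 0.0, -0.0]
ft_force: [-2.7, 1.8, 5.5]
grip_width: -0.001
grasp_force: 2.3
```

>>> step_arm(
  commands=[0,0.011,-0.008,0,0,0,0,0,0.021,-0.016,0,0,0,0,0,0.031,-0.026,0,0,0,0,0,0.04,-0.036,0,0,0,0,0,0.048,-0.047,0,0,0,0,0,0.055,-0.058,0,0,0,0,0,0.061,-0.07,0,0,0,0,0,0.067,-0.082,0,0,0,0,0,0.071,-0.095,0,0,0,0,0,0.074,-0.108,0,0,0,0],
)

```text
clock: 7.65
position: [0.6412, -0.0923, 0.1642]
ee_rot: [0.993, 0.115, 0.0, 0.0]
ft_force: [-0.9, 3.6, 5.3]
grip_width: -0.001
grasp_force: 2.3
```

The fingers have reached the hinge. I'll hold briefly, then lift straight up slowly so the deck rises gently.

>>> step_arm(
  commands=[0,0,0,0,0,0,0,0,0,0,0,0,0,0,0,0,0,0.003,0,0,0,0,0,0,0.006,0,0,0,0,0,0,0.009,0,0,0,0,0,0,0.013,0,0,0,0,0,0,0.03,0,0,0,0,0,0,0.07,0,0,0,0,0,0,0.12,0,0,0,0,0,0,0.17,0,0,0],
)

```text
clock: 8.9
position: [0.6409, -0.0917, 0.2678]
ee_rot: [0.993, 0.115, 0.0, 0.0]
ft_force: [0.4, 0.5, 0.3]
grip_width: -0.0
grasp_force: 0.0
```

>>> step_arm(
  commands=[0,0,0,0.03,0,0,0,0,0,0,0.03,0,0,0,0,0,0,0.03,0,0,0,0,0,0,0.03,0,0,0,0,0,0,0.03,0,0,0,0,0,0,0.03,0,0,0,0,0,0,0.03,0,0,0,0,0,0,0.03,0,0,0,0,0,0,0.03,0,0,0,0,0,0,0.03,0,0,0],
)

```text
clock: 10.15
position: [0.641, -0.0918, 0.2841]
ee_rot: [0.993, 0.115, 0.0, 0.0]
ft_force: [0.1, -0.3, 0.1]
grip_width: -0.002
grasp_force: 0.0
```

```bash
python3 - <<'E'
from h import *
o=get_obs();print(o["position"],o["ft_force"],o["clock"])
print(hand_in())
E
```

```text
[ 0.64100156 -0.09182677  0.28414928] [ 0.07058847 -0.25798839  0.06389979] 10.15
the job is handed in; nothing more can be done
None
```

I ran the fingertips along the bare half of the rim from clamp to hinge in one unbroken stroke, with the deck about 5 mm down by the fingertip height, then lifted clear and handed the job in at 10.15 s; no verdict came back, and I took no picture afterwards to check the bystanders.

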